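Swing out the board stand's legs until they click

ROBOT

A 6-joint arm with a two-finger parallel gripper is mounted at the origin on a cart in front of the work surface, level with it; the furniture and walls round the work are solid. World frame = base frame: x ahead of the robot, y to its left, z up, the work surface at z = 0. Lengths are in m, angles in rad, forces in N, time in s.
With the tool pointing down it reaches from about 0.25 to 0.8 m from the base axis. Payload 3.9 kg.
Tool frame: the origin (TCP) lies midway between the tips of the shut fingers; the grasp point (between the pads) lies 19 mm behind it (tcp_to_grasp is the distance from the TCP to the grasp point, in m); z points along the fingers, y is the line along which they close (so a half turn about z gives the same grasp; the last joint's range is limited). The gripper opens to 85 mm and grips with 20 to 120 N. Pads are 22 mm wide; open, the fingers measure 114 mm over their backs; the gripper's body (76 mm by 85 mm) begins 54 mm behind the grasp point. The pads swing forward as they close: fully open they stand 13 mm farther back than shut.
Start: joints at [1.194, 0.26, -0.138, 1.173, 0, 1.571], TCP at [0.193, 0.488, 0.231] pointing down, gripper open.
Joint ranges: [-2.78, 2.78], [-0.83, 1.72], [-1.28, 1.37], [-1.9, 2.12], [-1.57, 1.48], [-3.14, 3.14]. Speed limits (rad/s): [2.57, 2.57, 3.14, 3.14, 3.14, 3.14].

INTERFACE

Orientations are given as a 3x3 rotation matrix whose columns are the frame's x, y, z axes.
In Python, from station import get_obs, get_image, get_calibration, hand_in, tcp_to_grasp gives the robot as it stands.
- The arm moves only by the tool drive_tool, never from a script. Its argument "plan" is a list of rows, each an object with "dp": the shift along the world's x, y, z in units of 50 mm (1.0 is 50 mm), a list of three; "twist": the turn, a rotation vector about the world's x, y, z in units of 6 degrees (1.0 is 6 degrees), a list of three; "hand": the closure in counts, from 0 (fully open) to 255 (shut). A call has exactly 5 rows; each row is the pose to reach, as a shift and turn from the pose commanded when the call began; what a row does not reach only later rows make up. A row lasts 1/10 s, in which the tool goes at most 50 mm and 8.59 degrees, less where a joint would pass 70% of its speed; a pose out of reach is approached as far as the arm can. A call with a gripper value outside its range is refused whole. The fingers move at their own pace and stop on an object; "grip_force" is the grip in N (left out, the last holds). Time passes only in rows, so rows that repeat a pose let the fingers close, or fill a call up. It gives the time, the measured TCP pose, the force, the opening and the grip force at its end, in the units of the state.
- get_obs(): the state, without advancing time (a new reading comes with each control period).
- get_image(name): name is "scene" or "top"; returns (picture, depth): 420x560x3 uint8, red, green, blue; 420x560 float32, m along the optical axis (not along the pixel's ray), 0 where there is no reading.
- get_calibration(name): a dict with "fx", "fy", "cx", "cy" (pixels), "D" ([k1, k2, p1, p2, k3] as OpenCV has them; the pictures are not rectified), "origin" and "rotation" of the camera in the world. Camera axes: x right, y down, z forward; pixel columns grow to the right and rows downward; lengths in m; the calibration is good to about 2 mm. A picture is of the moment at which its call begins. get_calibration takes no time and is no camera call.
- hand_in(): hands the job in; it is judged then, once.
The state is a dict: "clock": time; "joint_pos": joint angles; "dq": joint speeds; "joint_torque": joint torques, N m; "ee_pos": TCP position; "tcp_rot": TCP orientation; "wrist_force": force on the tool from outside, world axes, zero at the start; "ft_torque": the same for the moment, N m; "grip_width": finger opening in m; "gripper_force": force on a finger pad.
Only numpy, scipy, OpenCV 4.12 (cv2) and the standard library are available. Lean on these libraries where they do the work, as an engineer would, in place of code of your own. Each camera call takes 0.05 s, during which the arm holds its last target. There are 200 camera calls.

TASK

Swing both folded legs of the board-holder stand fully out to the sides, each until it has snapped past its sprung brass ball and stays held at its end stop. Push gently enough that the heavy stand stays where it is, and do not press on the circuit board clamped on top of it.

Things in the scene. Friction and masses are not known exactly. Their poses are not given: they have to be found in the camera images.
- stand: blue cast-iron board stand, base x -50..40, y -62..62 mm, 26 high; 4 kg, loose, held by weight alone. Origin: on the table under it; x points to its back (roughly away from the robot), y to its left. Ears 8 mm high at the front corners (x -60..-12, y to +-137 mm) carry the legs. A clamp and upright circuit board on top fill x -30..-8, y -70..70 mm, up to 135 mm high
- card: the blue circuit board, 102 mm wide and 67 mm high, clamped upright across the top of the stand, between 65 and 135 mm above the table; must not be pressed on
- left_leg (a joint): left leg: 0 folded (points along the stand's +x), grows as it swings outward about its vertical pivot; 1.571 straight out along +y, stop at 1.60. Starts at 0 to 0.5. Light friction (0.5 N at the foot). From 1.05 it rides onto a brass spring ball (up to about 4 N at the foot); past 1.30 it snaps in behind it and rests between 1.54 and 1.60; short of 1.30 it is pushed back
- right_leg (a joint): angle of the right leg, the mirror image: 0 folded (along the stand's +x), 1.571 straight out along the stand's -y, same ball, stop and forces
- left_leg_pivot (a point): point on the left leg's vertical hinge axis, 20 mm above the table, at x = -35, y = +78 mm of the stand; fixed to the stand, axes as the stand's. The leg is a round aluminium tube 16 mm thick, its centre line 20 mm above the table
- right_leg_pivot (a point): the same point of the right leg, at x = -35, y = -78 mm of the stand
- left_leg_foot (a point): centre of the upright orange foot at the end of the left leg: cylinder 26 mm in diameter, 2 to 44 mm above the table (this point 23 mm up), 120 mm from the pivot. Folded, it stands about 45 mm behind the base's back face, so fingers can go down between the two feet and push it outward. The point's x axis points along the leg, away from the pivot
- right_leg_foot (a point): the same point of the right leg's orange foot

How it is judged:
By the outcome, as a careful person would: the job done as asked, in the order asked, and still so for the second after the job is handed in, with the robot touching nothing.
It also fails if it takes over 51 s, if anything falls off the work surface, if the arm or the gripper's body presses on something with over 40 N, if the wrist force passes 120 N, or if a joint passes its speed limit or range.

## Working session

There is one attempt and no reset: what is moved stays moved. The work goes in short steps, Python scripts to look and compute and a tool call to move; the robot and the scene stay as the last step left them, time stands still between calls to the robot, and variables do not carry over. Pictures are saved under pics/ and viewed, at most 10 in all, crops included, and the job is handed in when it is done.

Besides the shell and the picture viewer there is one more tool, called after "Request:" as name([rows], argument=value, ...), one row to a line, values as JSON. drive_tool: Moves the arm, as the interface text tells. Its arguments: {"type":"object","properties":{"plan":{"type":"array","items":{"type":"object","properties":{"dp":{"type":"array","items":{"type":"number"}},"twist":{"type":"array","items":{"type":"number"}},"hand":{"type":"number"}}}},"grip_force":{"type":"number"}},"required":["plan"]}

```bash
mkdir -p pics
cat > h.py <<'E'
import numpy as np, cv2
from station import *
def ray(name,px,z):
    c=get_calibration(name);K=np.array([[c['fx'],0,c['cx']],[0,c['fy'],c['cy']],[0,0,1.]])
    u=cv2.undistortPoints(np.array(px,float).reshape(-1,1,2),K,np.array(c['D'],float)).reshape(-1,2)
    d=np.c_[u,np.ones(len(u))]@np.array(c['rotation']).T;o=np.array(c['origin'])
    return o+d*((z-o[2])/d[:,2])[:,None]
def orange(im,lo=5,hi=20):
    h=cv2.cvtColor(im,cv2.COLOR_RGB2HSV);m=cv2.inRange(h,(lo,150,110),(hi,255,255))
    n,l,s,c=cv2.connectedComponentsWithStats(m)
    return [(s[i],c[i],l==i) for i in range(1,n) if s[i][4]>25]
E
python3 - <<'E'
from h import *
a,_=get_image("scene");b,_=get_image("top")
cv2.imwrite("pics/a.png",cv2.cvtColor(a,cv2.COLOR_RGB2BGR));cv2.imwrite("pics/b.png",cv2.cvtColor(b,cv2.COLOR_RGB2BGR))
for n,i in(("scene",a),("top",b)):
    print(n,get_calibration(n)['origin'])
    for s,c,l in orange(i): print(s,c.round(1),ray(n,[c],.04).round(3))
print(get_obs())
E
```

```text
scene [ 0.22534688 -0.47533019  0.63475376]
[242 190  11   7  57] [247.3 192.8] [[0.61  0.189 0.04 ]]
[330 232  11   9  78] [334.6 235.9] [[ 0.679 -0.052  0.04 ]]
top [0.54664058 0.03795157 0.9230785 ]
[342 166  13  10  35] [347.4 169. ] [[ 0.687 -0.048  0.04 ]]
[200 203  15  15 172] [207.1 210.1] [[0.61 0.19 0.04]]
[ 40 416  14   4  27] [ 46.  417.6] [[0.249 0.452 0.04 ]]
{'clock': 0.1, 'joint_pos': array([ 1.19402310e+00,  2.60594687e-01, -1.39290020e-01,  1.17270730e+00,
        2.87641512e-05,  1.57080030e+00]), 'dq': array([-0.00023695, -0.00260115,  0.00337763,  0.00068791, -0.0009625 ,
        0.00062128]), 'joint_torque': array([ 4.86264762e-04, -4.06509125e+01,  2.54526812e+01,  1.00742976e-02,
        1.62664770e-05,  3.55595898e-05]), 'ee_pos': array([0.19291416, 0.48758094, 0.23054164]), 'tcp_rot': array([[-9.29855194e-01,  3.67925054e-01, -6.87417962e-04],
       [ 3.67925695e-01,  9.29853714e-01, -1.65914544e-03],
       [ 2.87569710e-05, -1.79568373e-03, -9.99998387e-01]]), 'wrist_force': array([ 0.18679953, -0.57959863,  0.27425932]), 'ft_torque': array([-0.01962106,  0.00070728, -0.02620297]), 'gripper_force': 0.0, 'grip_width': 0.08547243290691443}
```

View pics/a.png

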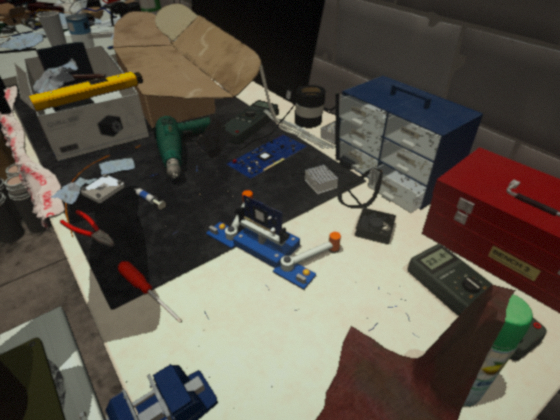

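View pics/b.png

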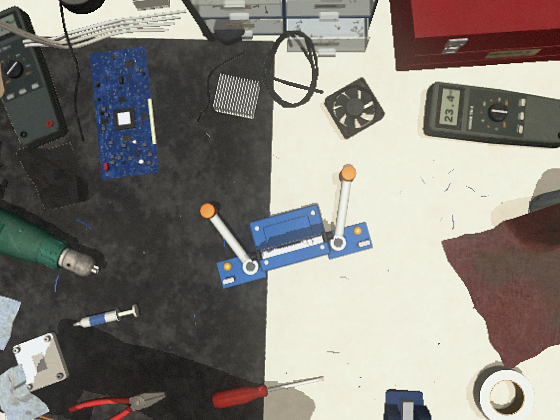

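Top view: feet at about (207,211) and (348,173), white pivots at about (250,267) and (338,243). The stand is turned anticlockwise, and the left leg is partly open.

Run:
```python
from h import *
F=ray("top",[[207.3,210.5],[347.9,173.2]],.044)[:,:2]; P=ray("top",[[250.5,267],[338,243]],.029)[:,:2]
print(F.round(4),P.round(4),np.linalg.norm(F-P,axis=1),np.linalg.norm(P[0]-P[1]))
y=(P[0]-P[1]);y/=np.linalg.norm(y);x=np.array([y[1],-y[0]])
O=P.mean(0)+.035*x
print("O",O,"yaw",np.degrees(np.arctan2(x[1],x[0])))
for s,f,p in((1,F[0],P[0]),(-1,F[1],P[1])):
    d=f-p;print("ang",np.arctan2(s*d@y,d@x))
    for a in(0,.5,1,1.3,1.57):
        r=np.cos(a)*x+s*np.sin(a)*y; t=-np.sin(a)*x+s*np.cos(a)*y
        print(a,"foot",(p+.12*r).round(3),"tcp 28mm inside",(p+.12*r-.028*t).round(3),"tangent",t.round(2))
```

```text
[[ 0.6086  0.1887]
 [ 0.679  -0.0486]] [[ 0.5146  0.1133]
 [ 0.5601 -0.0357]] [0.12053745 0.11959529] 0.15578127555425336
O [0.57080666 0.04898799] yaw 16.96050437303211
ang 0.3798291309731685
0 foot [0.629 0.148] tcp 28mm inside [0.638 0.122] tangent [-0.29  0.96]
0.5 foot [0.599 0.199] tcp 28mm inside [0.619 0.179] tangent [-0.71  0.7 ]
1 foot [0.547 0.229] tcp 28mm inside [0.574 0.221] tangent [-0.96  0.27]
1.3 foot [0.512 0.233] tcp 28mm inside [0.54  0.234] tangent [-1.   -0.03]
1.57 foot [0.48  0.228] tcp 28mm inside [0.506 0.236] tangent [-0.96 -0.29]
ang 0.4035688952500352
0 foot [ 0.675 -0.001] tcp 28mm inside [0.667 0.026] tangent [ 0.29 -0.96]
0.5 foot [ 0.678 -0.06 ] tcp 28mm inside [ 0.683 -0.033] tangent [-0.2  -0.98]
1 foot [ 0.652 -0.113] tcp 28mm inside [ 0.67  -0.092] tangent [-0.65 -0.76]
1.3 foot [ 0.624 -0.137] tcp 28mm inside [ 0.648 -0.122] tangent [-0.84 -0.54]
1.57 foot [ 0.595 -0.15 ] tcp 28mm inside [ 0.622 -0.142] tangent [-0.96 -0.29]
```

Request:
drive_tool([
  {"dp": [0.8,-0.6,0],"twist": [0,0,-0.9],"hand": 255},
  {"dp": [1.6,-1.2,0],"twist": [0,0,-1.8],"hand": 255},
  {"dp": [2.4,-1.8,0],"twist": [0,0,-2.8],"hand": 255},
  {"dp": [3.2,-2.4,0],"twist": [0,0,-3.7],"hand": 255},
  {"dp": [4.0,-3.0,0],"twist": [0,0,-4.7],"hand": 255},
])

```text
clock: 0.6
ee_pos: [0.3942, 0.3366, 0.231]
tcp_rot: [[-0.643, 0.766, -0.0], [0.766, 0.643, -0.0], [0.0, -0.001, -1.0]]
wrist_force: [1.5, 1.2, 0.2]
grip_width: 0.0122
gripper_force: 0.0
```

Request:
drive_tool([
  {"dp": [0.8,-0.6,0],"twist": [0,0,0],"hand": 255},
  {"dp": [1.6,-1.2,0],"twist": [0,0,0],"hand": 255},
  {"dp": [2.4,-1.8,0],"twist": [0,0,0],"hand": 255},
  {"dp": [3.2,-2.4,0],"twist": [0,0,0],"hand": 255},
  {"dp": [4.0,-3.0,0],"twist": [0,0,0],"hand": 255},
])

```text
clock: 1.1
ee_pos: [0.5943, 0.1865, 0.2308]
tcp_rot: [[-0.645, 0.764, -0.001], [0.764, 0.645, -0.0], [0.001, -0.001, -1.0]]
wrist_force: [0.4, 1.1, 0.5]
grip_width: -0.0002
gripper_force: 0.0
```

Request:
drive_tool([
  {"dp": [0.4,-0.3,0],"twist": [0,0,0],"hand": 255},
  {"dp": [0.8,-0.6,0],"twist": [0,0,0],"hand": 255},
  {"dp": [0.8,-0.6,0],"twist": [0,0,0],"hand": 255},
  {"dp": [0.8,-0.6,0],"twist": [0,0,0],"hand": 255},
  {"dp": [0.8,-0.6,0],"twist": [0,0,0],"hand": 255},
])

```text
clock: 1.6
ee_pos: [0.6322, 0.1587, 0.231]
tcp_rot: [[-0.646, 0.763, -0.001], [0.763, 0.646, 0.0], [0.001, -0.001, -1.0]]
wrist_force: [-0.2, 0.6, 0.3]
grip_width: -0.0004
gripper_force: 0.0
```

Run:
```python
from h import *
o=get_obs();print(o['clock'],o['joint_pos'].round(2),o['ee_pos'].round(4),o['tcp_rot'].round(3).tolist(),o['wrist_force'].round(1),o['grip_width'])
a,_=get_image("scene");cv2.imwrite("pics/c.png",cv2.cvtColor(a,cv2.COLOR_RGB2BGR))
```

```text
1.6 [0.25 0.49 0.21 1.29 0.   1.11] [0.6322 0.1587 0.231 ] [[-0.646, 0.763, -0.001], [0.763, 0.646, 0.0], [0.001, -0.001, -1.0]] [-0.2  0.6  0.3] -0.0003765107374741381
```

View pics/c.png

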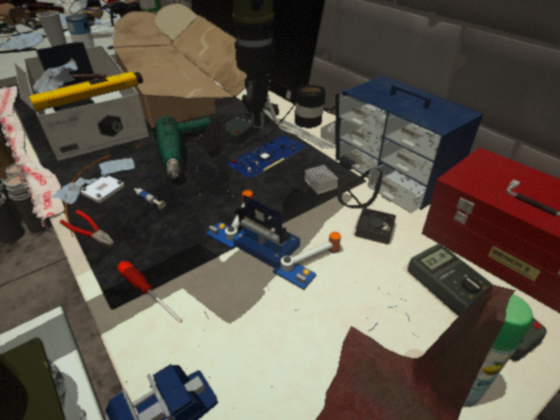

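The tool hangs above the gap, tips near (258,125), with nothing near it. Going down.

Request:
drive_tool([
  {"dp": [0,0,-0.8],"twist": [0,0,0],"hand": 255},
  {"dp": [0,0,-1.6],"twist": [0,0,0],"hand": 255},
  {"dp": [0,0,-2.4],"twist": [0,0,0],"hand": 255},
  {"dp": [0,0,-3.2],"twist": [0,0,0],"hand": 255},
  {"dp": [0,0,-3.6],"twist": [0,0,0],"hand": 255},
])

```text
clock: 2.15
ee_pos: [0.6297, 0.1585, 0.0479]
tcp_rot: [[-0.647, 0.763, -0.005], [0.763, 0.647, -0.001], [0.003, -0.005, -1.0]]
wrist_force: [-0.7, -0.6, 0.5]
grip_width: 0.0001
gripper_force: 0.0
```

Request:
drive_tool([
  {"dp": [0,0,-0.2],"twist": [0,0,0],"hand": 255},
  {"dp": [0,0,-0.4],"twist": [0,0,0],"hand": 255},
  {"dp": [0,0,-0.6],"twist": [0,0,0],"hand": 255},
  {"dp": [0,0,-0.65],"twist": [0,0,0],"hand": 255},
  {"dp": [0,0,-0.65],"twist": [0,0,0],"hand": 255},
])

```text
clock: 2.65
ee_pos: [0.6334, 0.1583, 0.0191]
tcp_rot: [[-0.646, 0.764, 0.001], [0.764, 0.646, 0.0], [-0.0, 0.001, -1.0]]
wrist_force: [0.5, -0.6, 0.4]
grip_width: -0.0003
gripper_force: 0.0
```

Run:
```python
import numpy as np
P=np.array([.5146,.1133]);yaw=np.radians(16.96);cur=np.array([.6322,.1587]);prev=cur;
for a in np.arange(.4,1.50,.1):
    b=yaw+a; q=P+.12*np.array([np.cos(b),np.sin(b)])-.024*np.array([-np.sin(b),np.cos(b)])
    print(a.round(2),q.round(4),((q-prev)/.05).round(2), "xyaw",np.degrees(b+np.pi/2).round());prev=q
```

```text
0.4 [0.6221 0.1718] [-0.2   0.26] xyaw 130.0
0.5 [0.6157 0.1823] [-0.13  0.21] xyaw 136.0
0.6 [0.6083 0.192 ] [-0.15  0.19] xyaw 141.0
0.7 [0.6   0.201] [-0.17  0.18] xyaw 147.0
0.8 [0.5908 0.2091] [-0.18  0.16] xyaw 153.0
0.9 [0.5809 0.2162] [-0.2   0.14] xyaw 159.0
1.0 [0.5703 0.2223] [-0.21  0.12] xyaw 164.0
1.1 [0.5591 0.2273] [-0.22  0.1 ] xyaw 170.0
1.2 [0.5475 0.2312] [-0.23  0.08] xyaw 176.0
1.3 [0.5356 0.2339] [-0.24  0.05] xyaw 181.0
1.4 [0.5234 0.2354] [-0.24  0.03] xyaw 187.0
```

Request:
drive_tool([
  {"dp": [-0.11,0.13,0],"twist": [0,0,0],"hand": 255},
  {"dp": [-0.22,0.27,0],"twist": [0,0,0],"hand": 255},
  {"dp": [-0.29,0.37,0],"twist": [0,0,0.5],"hand": 255},
  {"dp": [-0.38,0.51,0],"twist": [0,0,1.1],"hand": 255},
  {"dp": [-0.5,0.67,0],"twist": [0,0,1.9],"hand": 255},
])

```text
clock: 3.15
ee_pos: [0.6081, 0.1924, 0.0195]
tcp_rot: [[-0.786, 0.618, 0.001], [0.618, 0.786, 0.0], [-0.001, 0.001, -1.0]]
wrist_force: [-0.1, -0.0, 0.9]
grip_width: -0.0003
gripper_force: 0.3
```

Request:
drive_tool([
  {"dp": [-0.08,0.09,0],"twist": [0,0,0.5],"hand": 255},
  {"dp": [-0.17,0.18,0],"twist": [0,0,1.0],"hand": 255},
  {"dp": [-0.26,0.26,0],"twist": [0,0,1.5],"hand": 255},
  {"dp": [-0.35,0.34,0],"twist": [0,0,2.0],"hand": 255},
  {"dp": [-0.45,0.41,0],"twist": [0,0,2.4],"hand": 255},
])

```text
clock: 3.65
ee_pos: [0.5855, 0.2131, 0.0195]
tcp_rot: [[-0.915, 0.404, 0.001], [0.404, 0.915, 0.0], [-0.001, 0.001, -1.0]]
wrist_force: [0.7, 0.1, -0.8]
grip_width: 0.0001
gripper_force: 0.3
```

Run:
```python
from h import *
o=get_obs();print(o['clock'],o['ee_pos'].round(4),o['wrist_force'].round(1))
b,_=get_image("top");cv2.imwrite("pics/d.png",cv2.cvtColor(cv2.resize(b[130:330,140:420],None,fx=2,fy=2),cv2.COLOR_RGB2BGR))
for s,c,l in orange(b): print(s,c.round(1),ray("top",[c],.044).round(3))
```

```text
3.65 [0.5855 0.2131 0.0195] [ 0.7  0.1 -0.8]
[342 166  13   9  35] [347.6 168.7] [[ 0.687 -0.048  0.044]]
```

View pics/d.png

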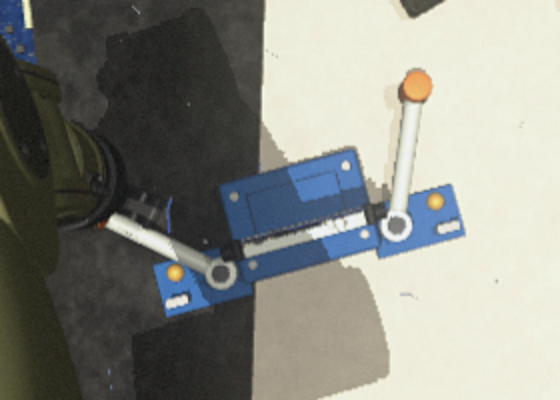

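The left leg is following the fingers, its tube running from about (220,270) to (110,218) in the crop. The stand has not moved.

Request:
drive_tool([
  {"dp": [-0.1,0.07,0],"twist": [0,0,0.5],"hand": 255},
  {"dp": [-0.2,0.13,0],"twist": [0,0,0.9],"hand": 255},
  {"dp": [-0.31,0.18,0],"twist": [0,0,1.4],"hand": 255},
  {"dp": [-0.42,0.24,0],"twist": [0,0,1.9],"hand": 255},
  {"dp": [-0.53,0.28,0],"twist": [0,0,2.4],"hand": 255},
])

```text
clock: 4.2
ee_pos: [0.5604, 0.2267, 0.0196]
tcp_rot: [[-0.986, 0.165, 0.004], [0.165, 0.986, -0.0], [-0.004, 0.0, -1.0]]
wrist_force: [5.3, -1.1, -3.3]
grip_width: -0.0002
gripper_force: 3.0
```

Request:
drive_tool([
  {"dp": [-0.12,0.05,0],"twist": [0,0,0.5],"hand": 255},
  {"dp": [-0.24,0.09,0],"twist": [0,0,1.0],"hand": 255},
  {"dp": [-0.36,0.12,0],"twist": [0,0,1.4],"hand": 255},
  {"dp": [-0.48,0.14,0],"twist": [0,0,1.9],"hand": 255},
  {"dp": [-0.6,0.16,0],"twist": [0,0,2.4],"hand": 255},
])

```text
clock: 4.7
ee_pos: [0.5293, 0.2349, 0.0195]
tcp_rot: [[-0.996, -0.086, 0.001], [-0.086, 0.996, 0.001], [-0.002, 0.001, -1.0]]
wrist_force: [-0.3, -0.7, -0.3]
grip_width: 0.0002
gripper_force: 0.0
```

Request:
drive_tool([
  {"dp": [-0.08,0.01,0],"twist": [0,0,0.3],"hand": 255},
  {"dp": [-0.17,0.02,0],"twist": [0,0,0.6],"hand": 255},
  {"dp": [-0.17,0.02,0],"twist": [0,0,0.6],"hand": 255},
  {"dp": [-0.05,0.02,0],"twist": [0,0,0.6],"hand": 255},
  {"dp": [0.3,0.02,0],"twist": [0,0,0.6],"hand": 255},
])

```text
clock: 5.2
ee_pos: [0.5433, 0.2349, 0.0187]
tcp_rot: [[-0.989, -0.147, -0.002], [-0.147, 0.989, -0.001], [0.002, -0.0, -1.0]]
wrist_force: [-0.3, 1.2, 0.3]
grip_width: -0.0001
gripper_force: 0.0
```

Request:
drive_tool([
  {"dp": [0.2,0,0.5],"twist": [0,0,0],"hand": 255},
  {"dp": [0.3,-0.1,1.3],"twist": [0,0,0],"hand": 255},
  {"dp": [0.5,-0.1,2.2],"twist": [0,0,0],"hand": 255},
  {"dp": [0.7,-0.1,3.1],"twist": [0,0,0],"hand": 255},
  {"dp": [1.2,-0.1,3.9],"twist": [0,0,0],"hand": 255},
])

```text
clock: 5.7
ee_pos: [0.6041, 0.23, 0.2167]
tcp_rot: [[-0.989, -0.146, 0.001], [-0.146, 0.989, 0.001], [-0.001, 0.0, -1.0]]
wrist_force: [1.9, 0.8, 0.4]
grip_width: -0.0006
gripper_force: 0.0
```

Run:
```python
from h import *
o=get_obs();print(o['clock'],o['ee_pos'].round(4),o['wrist_force'].round(1))
for n in("top","scene"):
  b,_=get_image(n);cv2.imwrite(f"pics/e{n}.png",cv2.cvtColor(b,cv2.COLOR_RGB2BGR))
  for s,c,l in orange(b): print(n,s,c.round(1),ray(n,[c],.044).round(3))
```

```text
5.7 [0.6041 0.23   0.2167] [1.9 0.8 0.4]
top [342 166  13   9  34] [347.5 168.6] [[ 0.687 -0.048  0.044]]
top [174 276  14  16 174] [180.6 283.7] [[0.483 0.229 0.044]]
scene [188 201  11   9  71] [193.3 204.8] [[0.481 0.224 0.044]]
scene [330 232  11  13  82] [334.5 236.4] [[ 0.675 -0.056  0.044]]
```

View pics/etop.png

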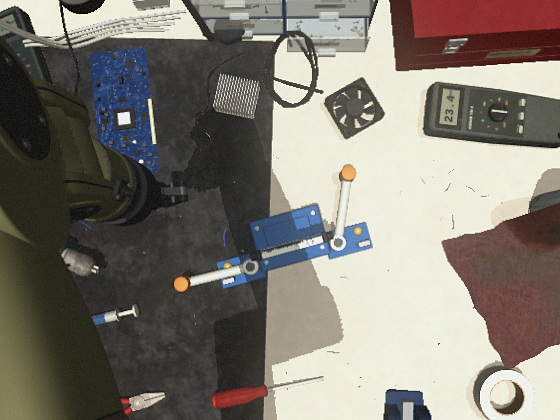

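View pics/escene.png

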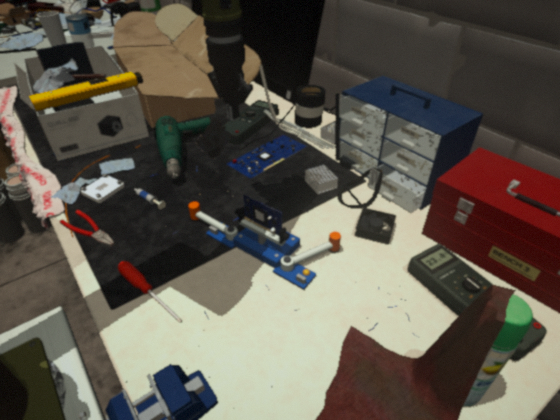

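Left leg is held at about 1.54 rad: foot at (181,284) in the top view, stand unmoved. Now the right one.

Request:
drive_tool([
  {"dp": [0.1,-0.3,0],"twist": [0,0,-1.2],"hand": 255},
  {"dp": [0.2,-0.6,0],"twist": [0,0,-2.4],"hand": 255},
  {"dp": [0.3,-0.9,0],"twist": [0,0,-3.6],"hand": 255},
  {"dp": [0.4,-1.2,0],"twist": [0,0,-4.8],"hand": 255},
  {"dp": [0.5,-1.6,0],"twist": [0,0,-6.0],"hand": 255},
])

```text
clock: 6.3
ee_pos: [0.6295, 0.1498, 0.2129]
tcp_rot: [[-0.884, 0.468, -0.001], [0.468, 0.884, 0.0], [0.001, -0.0, -1.0]]
wrist_force: [0.7, 0.1, -0.4]
grip_width: 0.0003
gripper_force: 0.0
```

Request:
drive_tool([
  {"dp": [0.1,-0.3,0],"twist": [0,0,-1.2],"hand": 255},
  {"dp": [0.2,-0.6,0],"twist": [0,0,-2.4],"hand": 255},
  {"dp": [0.3,-0.9,0],"twist": [0,0,-3.6],"hand": 255},
  {"dp": [0.4,-1.2,0],"twist": [0,0,-4.8],"hand": 255},
  {"dp": [0.5,-1.6,0],"twist": [0,0,-6.0],"hand": 255},
])

```text
clock: 6.8
ee_pos: [0.6544, 0.0697, 0.2129]
tcp_rot: [[-0.44, 0.898, -0.001], [0.898, 0.44, 0.0], [0.0, -0.001, -1.0]]
wrist_force: [-0.8, 0.2, -0.1]
grip_width: 0.0002
gripper_force: 0.0
```

Request:
drive_tool([
  {"dp": [0.1,-0.3,0],"twist": [0,0,-1.2],"hand": 255},
  {"dp": [0.3,-0.7,0],"twist": [0,0,-2.4],"hand": 255},
  {"dp": [0.4,-1.1,0],"twist": [0,0,-3.6],"hand": 255},
  {"dp": [0.55,-1.55,0],"twist": [0,0,-4.8],"hand": 255},
  {"dp": [0.55,-1.55,0],"twist": [0,0,-5.4],"hand": 255},
])

```text
clock: 7.3
ee_pos: [0.6825, -0.0106, 0.2126]
tcp_rot: [[0.112, 0.994, -0.0], [0.994, -0.112, -0.001], [-0.001, -0.0, -1.0]]
wrist_force: [-0.3, 0.4, 0.4]
grip_width: 0.0
gripper_force: 0.0
```

Run:
```python
from h import *
o=get_obs();print(o['clock'],o['joint_pos'].round(2),o['ee_pos'].round(4),o['tcp_rot'].round(3).tolist())
P=np.array([.5601,-.0357]);yaw=np.radians(16.96);q0=np.array([.6834,-.009])
for a in np.arange(.4,1.46,.1):
    b=yaw-a; q=P+.12*np.array([np.cos(b),np.sin(b)])-.024*np.array([np.sin(b),-np.cos(b)])
    print(a.round(2),q.round(4),((q-q0)/.05).round(2), "xyaw",np.degrees(b+np.pi/2).round())
a,_=get_image("scene");cv2.imwrite("pics/f.png",cv2.cvtColor(a,cv2.COLOR_RGB2BGR))
```

```text
7.3 [-0.01  0.55  0.27  1.29 -0.    1.67] [ 0.6825 -0.0106  0.2126] [[0.112, 0.994, -0.0], [0.994, -0.112, -0.001], [-0.001, -0.0, -1.0]]
0.4 [ 0.6819 -0.0243] [-0.03 -0.31] xyaw 84.0
0.5 [ 0.6825 -0.0365] [-0.02 -0.55] xyaw 78.0
0.6 [ 0.6818 -0.0487] [-0.03 -0.79] xyaw 73.0
0.7 [ 0.6799 -0.0608] [-0.07 -1.04] xyaw 67.0
0.8 [ 0.6768 -0.0726] [-0.13 -1.27] xyaw 61.0
0.9 [ 0.6725 -0.0841] [-0.22 -1.5 ] xyaw 55.0
1.0 [ 0.6671 -0.0951] [-0.33 -1.72] xyaw 50.0
1.1 [ 0.6606 -0.1055] [-0.46 -1.93] xyaw 44.0
1.2 [ 0.6532 -0.1152] [-0.6  -2.12] xyaw 38.0
1.3 [ 0.6448 -0.124 ] [-0.77 -2.3 ] xyaw 32.0
1.4 [ 0.6355 -0.1321] [-0.96 -2.46] xyaw 27.0
```

View pics/f.png

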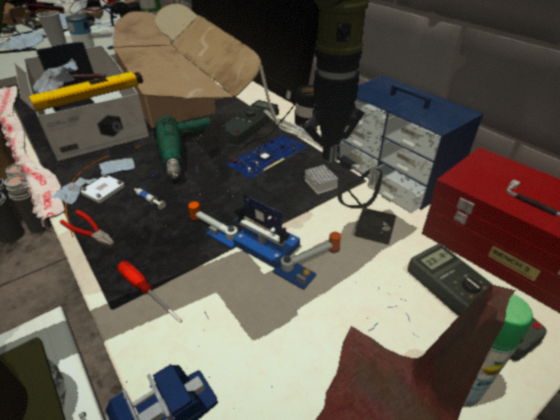

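The tool is above the gap inside the right foot, tips near (325,155), and clear of the drawers. Going down and pushing.

Request:
drive_tool([
  {"dp": [0,0,-0.8],"twist": [0,0,0],"hand": 255},
  {"dp": [0,0,-1.6],"twist": [0,0,0],"hand": 255},
  {"dp": [0,0,-2.4],"twist": [0,0,0],"hand": 255},
  {"dp": [0,0,-3.0],"twist": [0,0,0],"hand": 255},
  {"dp": [0,0,-3.3],"twist": [0,0,0],"hand": 255},
])

```text
clock: 7.85
ee_pos: [0.6788, -0.0071, 0.0444]
tcp_rot: [[0.103, 0.995, -0.006], [0.995, -0.103, 0.0], [-0.001, -0.006, -1.0]]
wrist_force: [-0.8, -0.1, -0.5]
grip_width: -0.0
gripper_force: 0.0
```

Request:
drive_tool([
  {"dp": [0,0,-0.2],"twist": [0,0,0],"hand": 255},
  {"dp": [0,0,-0.4],"twist": [0,0,0],"hand": 255},
  {"dp": [0,0,-0.57],"twist": [0,0,0],"hand": 255},
  {"dp": [0,0,-0.57],"twist": [0,0,0],"hand": 255},
  {"dp": [0,0,-0.57],"twist": [0,0,0],"hand": 255},
])

```text
clock: 8.35
ee_pos: [0.6821, -0.0073, 0.0208]
tcp_rot: [[0.104, 0.995, 0.001], [0.995, -0.104, 0.0], [0.0, 0.001, -1.0]]
wrist_force: [-0.3, 0.1, 0.6]
grip_width: -0.0
gripper_force: 0.0
```

Request:
drive_tool([
  {"dp": [0,-0.14,0],"twist": [0,0,0],"hand": 255},
  {"dp": [0,-0.28,0],"twist": [0,0,0],"hand": 255},
  {"dp": [0,-0.4,0],"twist": [0,0,-0.5],"hand": 255},
  {"dp": [0,-0.52,0],"twist": [0,0,-1.0],"hand": 255},
  {"dp": [0,-0.64,0],"twist": [0,0,-1.4],"hand": 255},
])

```text
clock: 8.85
ee_pos: [0.6822, -0.0402, 0.021]
tcp_rot: [[0.251, 0.968, 0.001], [0.968, -0.251, 0.0], [0.0, 0.001, -1.0]]
wrist_force: [0.5, 0.7, -0.5]
grip_width: 0.0003
gripper_force: 0.3
```

Request:
drive_tool([
  {"dp": [-0.01,-0.12,0],"twist": [0,0,-0.5],"hand": 255},
  {"dp": [-0.03,-0.24,0],"twist": [0,0,-1.0],"hand": 255},
  {"dp": [-0.05,-0.37,0],"twist": [0,0,-1.4],"hand": 255},
  {"dp": [-0.08,-0.48,0],"twist": [0,0,-1.9],"hand": 255},
  {"dp": [-0.11,-0.6,0],"twist": [0,0,-2.4],"hand": 255},
])

```text
clock: 9.35
ee_pos: [0.6768, -0.0703, 0.021]
tcp_rot: [[0.484, 0.875, 0.002], [0.875, -0.484, 0.0], [0.001, 0.001, -1.0]]
wrist_force: [0.9, 1.0, -0.5]
grip_width: -0.0001
gripper_force: 0.3
```

Run:
```python
from h import *
o=get_obs();print(o['clock'],o['ee_pos'].round(4),o['wrist_force'].round(1))
b,_=get_image("top");cv2.imwrite("pics/g.png",cv2.cvtColor(b[100:330,140:460],cv2.COLOR_RGB2BGR))
for n,i in(("top",b),("scene",get_image("scene")[0])):
  for s,c,l in orange(i): print(n,s,c.round(1),ray(n,[c],.044).round(3))
```

```text
9.35 [ 0.6768 -0.0703  0.021 ] [ 0.9  1.  -0.5]
top [174 276  14  16 174] [180.6 283.8] [[0.483 0.229 0.044]]
scene [188 201  11  12  83] [193.  205.2] [[0.48  0.222 0.044]]
scene [339 246  11   9  87] [344.2 249.9] [[ 0.664 -0.097  0.044]]
```

View pics/g.png

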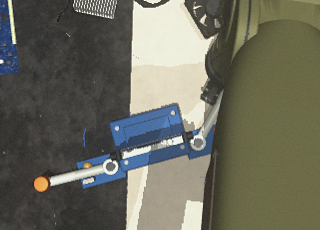

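The right leg is following at about 0.8 rad, with the left still held (foot at (40,184) in the crop).

Request:
drive_tool([
  {"dp": [-0.04,-0.13,0],"twist": [0,0,-0.5],"hand": 255},
  {"dp": [-0.09,-0.27,0],"twist": [0,0,-1.0],"hand": 255},
  {"dp": [-0.14,-0.38,0],"twist": [0,0,-1.4],"hand": 255},
  {"dp": [-0.2,-0.49,0],"twist": [0,0,-1.9],"hand": 255},
  {"dp": [-0.26,-0.6,0],"twist": [0,0,-2.4],"hand": 255},
])

```text
clock: 9.95
ee_pos: [0.6634, -0.0995, 0.0207]
tcp_rot: [[0.685, 0.728, 0.001], [0.728, -0.685, 0.0], [0.001, 0.0, -1.0]]
wrist_force: [-0.3, 0.5, -0.6]
grip_width: 0.0003
gripper_force: 0.5
```

Request:
drive_tool([
  {"dp": [-0.07,-0.1,0],"twist": [0,0,-0.5],"hand": 255},
  {"dp": [-0.14,-0.2,0],"twist": [0,0,-1.0],"hand": 255},
  {"dp": [-0.21,-0.29,0],"twist": [0,0,-1.4],"hand": 255},
  {"dp": [-0.29,-0.38,0],"twist": [0,0,-1.9],"hand": 255},
  {"dp": [-0.38,-0.47,0],"twist": [0,0,-2.4],"hand": 255},
])

```text
clock: 10.45
ee_pos: [0.645, -0.123, 0.0209]
tcp_rot: [[0.845, 0.535, 0.002], [0.535, -0.845, 0.0], [0.002, 0.001, -1.0]]
wrist_force: [1.2, 0.5, -0.2]
grip_width: -0.0002
gripper_force: 0.3
```

Request:
drive_tool([
  {"dp": [-0.1,-0.08,0],"twist": [0,0,-0.5],"hand": 255},
  {"dp": [-0.19,-0.16,0],"twist": [0,0,-1.0],"hand": 255},
  {"dp": [-0.24,-0.2,0],"twist": [0,0,-1.0],"hand": 255},
  {"dp": [-0.1,-0.12,0],"twist": [0,0,-1.0],"hand": 255},
  {"dp": [0.3,0.0,0],"twist": [0,0,-1.0],"hand": 255},
])

```text
clock: 10.95
ee_pos: [0.6581, -0.1228, 0.0204]
tcp_rot: [[0.895, 0.445, -0.002], [0.445, -0.896, 0.0], [-0.001, -0.001, -1.0]]
wrist_force: [1.5, -1.0, -0.2]
grip_width: -0.0001
gripper_force: 0.0
```

Request:
drive_tool([
  {"dp": [0.2,0,0.5],"twist": [0,0,0],"hand": 255},
  {"dp": [0.3,0.1,1.3],"twist": [0,0,0],"hand": 255},
  {"dp": [0.5,0.4,2.2],"twist": [0,0,0],"hand": 255},
  {"dp": [0.7,0.9,3.0],"twist": [0,0,0],"hand": 255},
  {"dp": [0.7,1.6,3.6],"twist": [0,0,0],"hand": 255},
])

```text
clock: 11.45
ee_pos: [0.6971, -0.0428, 0.2036]
tcp_rot: [[0.896, 0.444, 0.006], [0.444, -0.896, -0.0], [0.005, 0.003, -1.0]]
wrist_force: [0.2, 0.6, 0.8]
grip_width: -0.0
gripper_force: 0.0
```

Request:
drive_tool([
  {"dp": [0,0.9,0],"twist": [0,0,0],"hand": 255},
  {"dp": [0,1.8,0],"twist": [0,0,0],"hand": 255},
  {"dp": [0,2.7,0],"twist": [0,0,0],"hand": 255},
  {"dp": [0,3.6,0],"twist": [0,0,0],"hand": 255},
  {"dp": [0,4.4,0],"twist": [0,0,0],"hand": 255},
])

```text
clock: 11.95
ee_pos: [0.6944, 0.1804, 0.2005]
tcp_rot: [[0.894, 0.447, 0.001], [0.447, -0.894, 0.001], [0.001, -0.0, -1.0]]
wrist_force: [0.8, -0.3, 0.5]
grip_width: 0.0001
gripper_force: 0.0
```

Run:
```python
from h import *
o=get_obs();print(o['clock'],o['ee_pos'].round(4),o['wrist_force'].round(1))
b,_=get_image("top");cv2.imwrite("pics/i.png",cv2.cvtColor(b,cv2.COLOR_RGB2BGR))
for n,i in(("top",b),("scene",get_image("scene")[0])):
  for s,c,l in orange(i): print(n,s,c.round(1),ray(n,[c],.044).round(3))
```

```text
11.95 [0.6944 0.1804 0.2005] [ 0.8 -0.3  0.5]
top [400 216  13  14  72] [407.5 221. ] [[ 0.6   -0.151  0.044]]
scene [188 201  11   9  72] [193.3 204.8] [[0.481 0.223 0.044]]
scene [333 278  12  12 113] [338.3 283.3] [[ 0.594 -0.154  0.044]]
```

View pics/i.png

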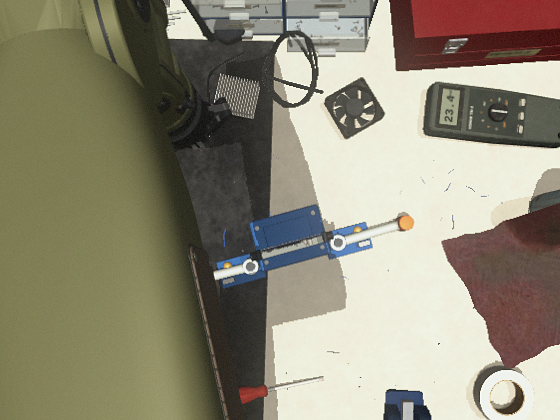

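```bash
python3 -c "
from station import *
print(hand_in())"
```

```text
the job is handed in; nothing more can be done
None
```

Both legs are swung out and held just past their brass balls, at about 1.54 rad (left) and 1.55 rad (right); the stand did not visibly move, the card was not touched, and the job was handed in at about 12 s.

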